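# Fetch the swivel-ball tray from the parts chest and hold it level over the lamp base

## Task

Open the lid of the wooden parts chest and lay it gently back on its stop, then lift out the tray and carry it across without the loose ball or the collar leaving its pocket. Finish holding the tray in the gripper, still and level, with the ball straight above the neck of the blue enamel lamp base and the tray about a hand's breadth (9 cm) clear of the neck, so that I can fit the ball: do not set it down or let go. Leave the chest open and do not shift the lamp base or the other things on the bench.

Things in the scene. Friction and masses are not known exactly. Their poses are not given: they have to be found in the camera images.
- lid (a joint): angle of the chest's lid: 0 closed, grows as it opens up and back, 1.80 rad at its stop (leaning back just past upright), where it rests by its weight. Hinge friction is slight and damped; below about 1.6 rad it falls shut when let go. The lid weighs about 0.4 kg.
- lid_knob (a point): centre of the head (20 mm across, 14 mm long) of the brass knob, 41 mm long on a 12 mm stem, that juts from the lid's front lip: towards the robot when closed, upward when open. It lies 31 mm out from the lip's face, 192 mm from the hinge axis, 77 mm above the bench when closed. Lid axes: x to the hinge, y along it, z up when closed. Pinched along y, it can pivot between the fingers.
- lid_hinge (a point): middle of the lid's hinge axis, on the chest's top rear edge, 78 mm above the bench. y along the axis; the lid turns about +y as it opens; closed, it reaches out to -x of this frame (the front, robot's side). Axes turn with the lid.
- chest: the fixed wooden chest, open box 150 deep (x) by 200 wide (y) by 78 mm high outside, walls and floor 8 mm; origin under its centre, front (knob side) to -x.
- tray_grip (a point): centre of the grip bar of the wooden tray that lies on the chest's floor, about parallel to the chest. The tray is a board 100 (x) by 158 (y) by 13 mm thick, about 0.22 kg. The bar, 12 mm thick (x), 58 mm long (y) and 16 mm high, stands on two 10 mm posts over the tray's middle, its centre 56 mm above the tray's underside; pinch it across x. z up, square to the tray.
- tray: the same tray; origin at the centre of its underside, axes as tray_grip.
- pocket_a (a point): centre of the floor of the tray's round pocket on its -y side, 54 mm from the tray's middle; pocket 37 mm in diameter, 4 mm deep, its floor 9 mm above the tray's underside. Axes as the tray.
- pocket_b (a point): centre of the floor of the like pocket on the tray's +y side, 54 mm from the tray's middle.
- ball_center (a point): centre of the polished brass swivel ball, 24 mm in diameter, 60 g, loose in one of the two pockets (either one). It rolls freely up to 9 mm off the pocket's centre and over the rim if the tray tips far (some 20 degrees, less if jerked). Its axes mean nothing.
- collar_center (a point): centre of the loose brass collar ring, 30 mm outside diameter, 16 mm bore, 7 mm high, in the other pocket.
- neck (a point): centre of the top of the neck (a brass cup 34 mm across) of the blue enamel lamp base, 70 mm above the bench; the base is round, 124 mm across at the foot, loose, 0.8 kg. z up.
- lamp_base: the same lamp base; origin at the centre of its underside.
- rosette: bystander: round tarnished brass ceiling rosette, 104 mm across, 26 mm high; origin under its centre
- cup: bystander: squat bronze hanging cup, 66 mm across the mouth, 42 mm high; origin under its centre
- toggle: bystander: carved bone toggle, a bar 58 mm long and 15 mm thick lying on the bench; origin under its centre
Things that resemble listed ones, but are neither listed nor needed, are in the scene too. Of the things that look like the lamp_base, the largest one is meant.

How it is judged (in metres and radians):
On the way, in this order (a step that is already met when the one before it is completed fails the run):
1. the lid is open and lies on its stop (value of joint lid above 1.7 rad and velocity of joint lid below 0.1 rad/s), for 0.3 s.
2. the tray is held in the fingers, lifted clear above the chest (contact force between the fingers and tray above 1 N and height (world z) of tray above 0.09 m and value of joint lid above 1.7 rad), for 0.2 s.
At the end, for the whole second after the job is handed in: Lid within 0.1 rad of its stop; fingers hold the tray still, level within 0.1 rad, its underside 40 to 150 mm above the lamp base's neck; ball and collar in their pockets, ball within 30 mm of straight above the neck; lamp base upright and within 15 mm of its start (value of joint lid above 1.7 rad and contact force between the fingers and tray above 1 N and (distance between ball_center and pocket_a below 0.022 m or distance between ball_center and pocket_b below 0.022 m) and (distance between collar_center and pocket_a below 0.014 m or distance between collar_center and pocket_b below 0.014 m) and angle between each of tray_grip, neck's own z axis and vertical below 0.1 rad and horizontal distance between ball_center and neck below 0.03 m and z of tray_grip in the frame of neck between 0.096 and 0.206 m and linear speed of tray below 0.02 m/s and distance of lamp_base from where it was at the start of the episode below 0.015 m); the arm keeps its last pose, push and grip.
It fails at once if the lid is thrown against its stop (faster than 0.8 rad/s in its last 0.2 rad) (value of joint lid above 1.6 rad and velocity of joint lid above 0.8 rad/s).
It fails at once if the ball leaves its pocket (not (distance between ball_center and pocket_a below 0.022 m or distance between ball_center and pocket_b below 0.022 m)).
It fails at once if the collar leaves its pocket (not (distance between collar_center and pocket_a below 0.014 m or distance between collar_center and pocket_b below 0.014 m)).
It fails at once if the lamp base is shifted (distance of lamp_base from where it was at the start of the episode above 0.015 m).
It fails at once if a rosette, the cup or the toggle is shifted by more than 20 mm (distance of any of rosette, cup, toggle from where it was at the start of the episode above 0.02 m).
It also fails if it takes over 64 s, if anything falls off the work surface, if the arm or the gripper's body presses on something with over 40 N, if the wrist force passes 120 N, or if a joint passes its speed limit or range.

## Robot

A 7-joint arm with a two-finger parallel gripper is mounted at the origin on the work surface. World frame = base frame: x ahead of the robot, y to its left, z up, the work surface at z = 0. Lengths are in mm, angles in rad, forces in N, time in s.
With the tool pointing down it reaches from about 400 to 875 mm from the base axis. Payload 4.4 kg.
Tool frame: the origin (TCP) lies at the very end of the fingers, on their centre line; the grasp point (between the pads) lies 19 mm behind it; z points along the fingers, y is the direction in which the jaws open and shut (so a half turn about z gives the same grasp; the last joint's range is limited). The gripper opens to 85 mm and grips with 20 to 120 N. Pads are 22 mm wide; open, the fingers measure 114 mm over their backs; the gripper's body (76 mm by 85 mm) begins 54 mm behind the grasp point. The pads swing forward as they close: fully open they stand 13 mm farther back than shut.
Start: joints at [-1.198, 0.628, 0.038, 1.517, -0.027, 0.996, -0.02], TCP at [276.134, 588.445, 231.313] pointing down, gripper open.
Joint ranges: [-3.06, 3.06], [-0.37, 2.12], [-1.25, 1.32], [0.18, 2.47], [-1.1, 4.24], [0.23, 1.98], [-2.94, 2.94]. Speed limits (rad/s): [2.57, 2.57, 3.14, 3.14, 3.14, 3.14, 3.14].

## Interface

Orientations are given as [roll, pitch, yaw] about the fixed x, y, z axes, in that order (R = Rz(yaw) Ry(pitch) Rx(roll)).
In Python, from cell import read_state, get_image, calibration, finish_job gives the robot as it stands. The module is installed in compiled form; this text tells all that it offers.
- The arm moves only by the tool apply_moves, never from a script. Its argument "increments" is a list of rows, each an object of numbers: "tx", "ty", "tz": the shift along the world's x, y, z in m; "rx", "ry", "rz": the turn, a rotation vector about the world's x, y, z in units of 5 degrees (1.0 is 5 degrees); "claw": the finger opening in m, from 0 to 0.0854. In form: [{"tx": .., "ty": .., "tz": .., "rx": .., "ry": .., "rz": .., "claw": ..}, ...]. A call has 1 to 12 rows; each row is the pose to reach, as a shift and turn from the pose commanded when the call began; what a row does not reach only later rows make up. A row lasts 1/10 s, in which the tool goes at most 50 mm and 8.59 degrees, less where a joint would pass 70% of its speed; a pose out of reach is approached as far as the arm can. A call with a gripper value outside its range is refused whole. The fingers move at their own pace and stop on an object; the grip force is fixed at half the most. Time passes only in rows, so rows that repeat a pose let the fingers close. It gives the time, the measured TCP pose, the force and the opening at its end, in the units of the state.
- read_state(): the state, without advancing time (a new reading comes with each control period).
- get_image(name): name is "side" or "top" or "wrist"; returns the picture (480x640x3 uint8, red, green, blue); there is no depth.
- calibration(name): a dict with "camera_matrix" (3x3 intrinsics, pixels), "origin" and "attitude" of the camera in the world. Camera axes: x right, y up, looking along -z (the intrinsics and any distortion apply to the point x, -y, -z); pixel columns grow to the right and rows downward; lengths in mm; the calibration is good to about 2 mm. A picture is of the moment at which its call begins: read the wrist's pose just before it. calibration takes no time and is no camera call; for the wrist camera it gives the pose at the moment of the call.
- finish_job(): hands the job in, once; it reports no verdict.
The state is a dict: "clock": time; "qpos": joint angles; "qd": joint speeds; "tau": joint torques, N m; "eef_pos": TCP position; "tool_rot": TCP orientation; "force": force on the tool from outside, world axes, zero at the start; "torque": the same for the moment, N m; "width": finger opening in mm.
Only numpy, scipy, OpenCV 4.12 (cv2) and the standard library are available. Lean on these libraries where they do the work, as an engineer would, in place of code of your own. Each camera call takes 0.05 s, during which the arm holds its last target. There are 200 camera calls.

## Working session

There is one attempt and no reset: what is moved stays moved. The work goes in short steps, Python scripts to look and compute and a tool call to move; the robot and the scene stay as the last step left them, time stands still between calls to the robot, and variables do not carry over. Pictures are saved under pics/ and viewed, about 8 in all and at most 12, crops included, and the job is handed in when it is done.

Besides the shell and the picture viewer there is one more tool, called by a JSON object that holds its "api" and its "payload", one argument or row to a line. apply_moves: Moves the arm, as the interface text tells. Its arguments: {"type":"object","properties":{"increments":{"type":"array"}},"required":["increments"]}

```bash
mkdir -p pics; cat > h.py <<'E'
import numpy as np, cv2
from scipy.spatial.transform import Rotation as R
from cell import read_state, get_image, calibration, finish_job
def att(c):
    a=np.array(c["attitude"]); return a if a.shape==(3,3) else R.from_euler('xyz',a).as_matrix()
def ray(c,u,v):
    K=np.array(c["camera_matrix"]); d=np.linalg.inv(K)@[u,v,1]
    return np.array(c["origin"],float), att(c)@[d[0],-d[1],-d[2]]
def onz(c,u,v,z):
    o,d=ray(c,u,v); return o+d*(z-o[2])/d[2]
def proj(c,p):
    q=att(c).T@(np.array(p)-c["origin"]); q=np.array(c["camera_matrix"])@[q[0],-q[1],-q[2]]; return q[:2]/q[2]
def save(n,im): cv2.imwrite(f"pics/{n}.png",im[:,:,::-1])
E
python3 - <<'E'
from h import *
print(read_state())
for n in("top","side"):
    im=get_image(n); save(n+"0",im); print(n,calibration(n))
E
```

```text
{'clock': 0.0, 'qpos': array([-1.19779468,  0.62937531,  0.03842834,  1.51831471, -0.02700534,
        0.99626662, -0.01998928]), 'qd': array([ 9.01041126e-04,  3.30172953e-04, -3.08834097e-04,  3.45168667e-04,
       -8.78334741e-05,  2.58881446e-04,  1.94703952e-04]), 'tau': array([ 1.57870199e-03, -5.63413775e+01,  1.22705586e+00, -1.93446940e+01,
        1.12259659e-02,  1.06850197e-02, -1.89546154e-05]), 'eef_pos': array([275.86983201, 587.90471818, 230.3869431 ]), 'tool_rot': array([-3.13974624e+00,  1.20904156e-05,  2.70281105e+00]), 'force': array([ 0.40332534, -1.02328405, -0.33530235]), 'torque': array([-0.00478006,  0.05091575,  0.04199445]), 'width': 85.25771179619286}
top {'camera_matrix': array([[592.19825702,   0.        , 311.72144399],
       [  0.        , 592.19825702, 236.85173012],
       [  0.        ,   0.        ,   1.        ]]), 'origin': array([ 294.54407331,  -32.96971183, 1176.13268733]), 'attitude': array([ 0.22332173, -0.0019558 , -1.67707079])}
side {'camera_matrix': array([[557.29419128,   0.        , 320.3252819 ],
       [  0.        , 557.29419128, 239.50924939],
       [  0.        ,   0.        ,   1.        ]]), 'origin': array([  67.25673239, -669.87899984,  626.88009246]), 'attitude': array([ 0.95484743,  0.01136646, -0.64331929])}
```

View pics/top0.png

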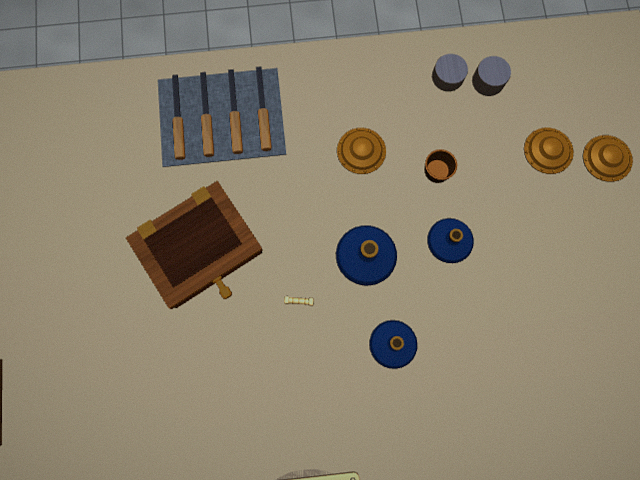

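View pics/side0.png

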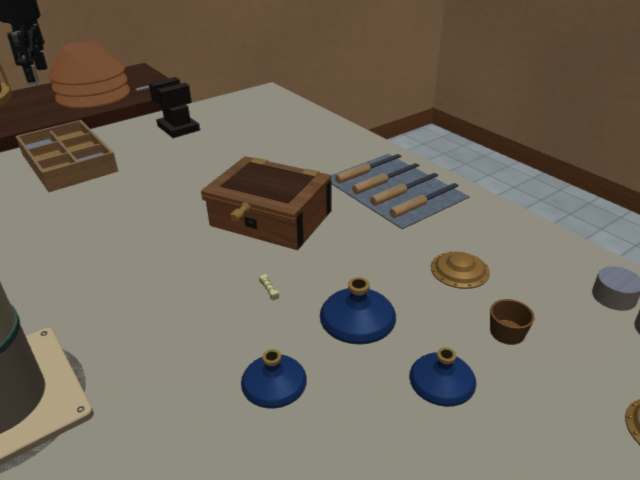

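The lamp base could be any of three blue ones in the top view: (366,255), (450,240) or (393,344). The largest is (366,255), with its neck near (370,248). There is one chest, with its knob head at (225,291) and hinges at (147,229) and (201,195). The tray box at the left in the side view, near (65,150), is not the chest.

```bash
python3 - <<'E'
from h import *
c=calibration("top"); s=calibration("side")
im=cv2.imread("pics/top0.png")
P=lambda u,v,z:print((u,v),onz(c,u,v,z).round(1))
print("knob");P(225,291,77);P(217,277,77)
print("hinges");P(147,229,84);P(201,195,84)
print("lid corners fl fr br bl");[P(*p,80) for p in((173,307),(262,249),(218,182),(127,238))]
print("neck");P(370,248,70)
for p in((450,240),(393,344)):P(*p,10)
print("toggle");P(299,300,8);print('cup');P(440,165,30);print('rosette');P(361,149,15)
hsv=cv2.cvtColor(im,cv2.COLOR_BGR2HSV)
m=cv2.inRange(hsv,(105,150,40),(130,255,255))
for k in cv2.findContours(m,0,2)[0]:
    if cv2.contourArea(k)>300: print(cv2.minEnclosingCircle(k))
a=cv2.resize(im[170:320,110:270],None,fx=4,fy=4)[:600]
b=cv2.resize(im[215:295,325:405],None,fx=3,fy=3)
o=np.zeros((600,640+160,3),np.uint8);o[:600,:640]=a;o[:160,640:]=cv2.resize(b,(160,160))
cv2.imwrite("pics/crop1.png",o)
E
```

```text
knob
(225, 291) [456.7 110.1  77. ]
(217, 277) [484.6 123.1  77. ]
hinges
(147, 229) [589.1 247.5  84. ]
(201, 195) [645.4 141.4  84. ]
lid corners fl fr br bl
(173, 307) [436.8 207.4  80. ]
(262, 249) [528.4  34.4  80. ]
(218, 182) [669.5 107.6  80. ]
(127, 238) [576.6 287.   80. ]
neck
(370, 248) [ 510.7 -170.    70. ]
(450, 240) [ 521.7 -340.1   10. ]
(393, 344) [ 329.  -197.5   10. ]
toggle
(299, 300) [433.6 -24.8   8. ]
cup
(440, 165) [ 675.1 -339.2   30. ]
rosette
(361, 149) [ 732.1 -185.1   15. ]
((393.08209228515625, 344.08209228515625), 23.96739387512207)
((366.15643310546875, 254.9792022705078), 30.221385955810547)
((450.3823547363281, 240.19117736816406), 22.897703170776367)
```

View pics/crop1.png

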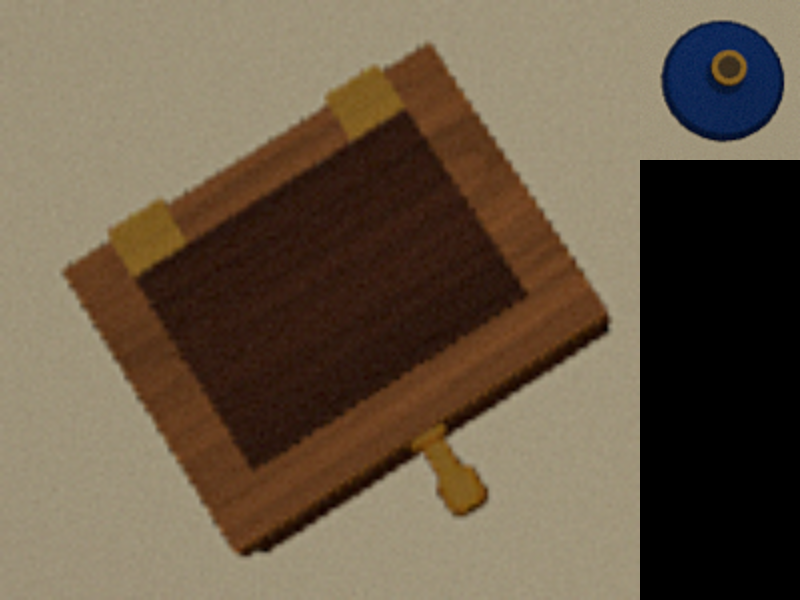

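Crop: the knob head is at about (225.5,292.5) in the top picture, on the side facing the robot. The neck sits on the big blue base, as described. The chest is yawed about 28°, so I'll go above the knob.

{"api": "apply_moves", "payload": {
  "increments": [
    {"tx":0.012,"ty":-0.03,"rz":0.9,"claw":0.085},
    {"tx":0.03,"ty":-0.075,"rz":1.8},
    {"tx":0.048,"ty":-0.12,"rz":2.8},
    {"tx":0.065,"ty":-0.166,"rz":3.8},
    {"tx":0.082,"ty":-0.212,"rz":4.8},
    {"tx":0.1,"ty":-0.258,"rz":5.8},
    {"tx":0.116,"ty":-0.304,"rz":6.8},
    {"tx":0.132,"ty":-0.35,"rz":7.8},
    {"tx":0.148,"ty":-0.395,"rz":8.8},
    {"tx":0.163,"ty":-0.435,"rz":9.8},
    {"tx":0.173,"ty":-0.465,"rz":10.4,"tz":-0.01},
    {"tx":0.178,"ty":-0.479,"rz":10.6,"tz":-0.02}
  ]
}}

```text
$.increments[0]: bad value
```

{"api": "apply_moves", "payload": {
  "increments": [
    {"tx":0},
    {"tx":0},
    {"tx":0}
  ]
}}

```text
$.increments[0]: bad value
```

```bash
python3 - <<'E'
from h import *
s=read_state();print(s["qpos"].round(2),s["eef_pos"],s["tool_rot"],s["clock"])
c=calibration("wrist");print(c);im=get_image("wrist");save("w1",im)
print(proj(c,(454,109,77)))
E
```

```text
[-1.2   0.63  0.04  1.52 -0.03  1.   -0.02] [275.88916418 587.90074141 230.45366386] [-3.13979910e+00  2.51183395e-05  2.70272356e+00] 0.1
{'camera_matrix': array([[418.20803195,   0.        , 327.25463071],
       [  0.        , 418.20803195, 236.26300559],
       [  0.        ,   0.        ,   1.        ]]), 'origin': array([218.36833818, 616.37253289, 374.16841494]), 'attitude': array([-2.64403380e-01,  7.76571766e-04,  1.13214560e+00])}
[-48.89453627 588.47219478]
```

View pics/w1.png

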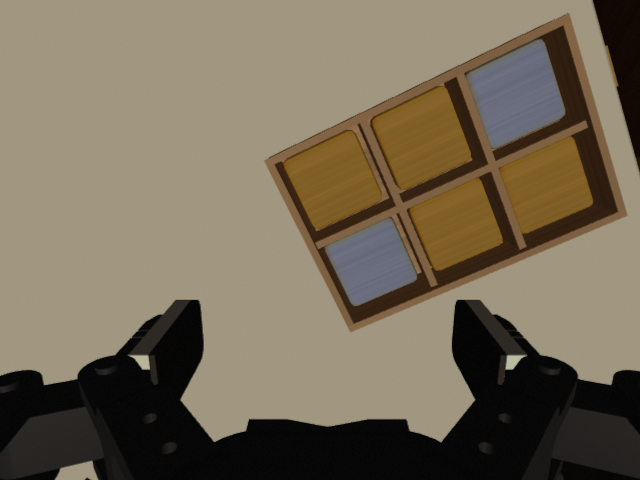

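The wrist view shows only the organiser tray, with the pads at about (200,325) and (455,325). The move was refused, so every row probably needs all seven keys.

{"api": "apply_moves", "payload": {
  "increments": [
    {"tx":0.012,"ty":-0.03,"tz":0,"rx":0,"ry":0,"rz":0.9,"claw":0.085},
    {"tx":0.03,"ty":-0.075,"tz":0,"rx":0,"ry":0,"rz":1.8,"claw":0.085},
    {"tx":0.048,"ty":-0.12,"tz":0,"rx":0,"ry":0,"rz":2.8,"claw":0.085},
    {"tx":0.065,"ty":-0.166,"tz":0,"rx":0,"ry":0,"rz":3.8,"claw":0.085},
    {"tx":0.082,"ty":-0.212,"tz":0,"rx":0,"ry":0,"rz":4.8,"claw":0.085},
    {"tx":0.1,"ty":-0.258,"tz":0,"rx":0,"ry":0,"rz":5.8,"claw":0.085},
    {"tx":0.116,"ty":-0.304,"tz":0,"rx":0,"ry":0,"rz":6.8,"claw":0.085},
    {"tx":0.132,"ty":-0.35,"tz":0,"rx":0,"ry":0,"rz":7.8,"claw":0.085},
    {"tx":0.148,"ty":-0.395,"tz":0,"rx":0,"ry":0,"rz":8.8,"claw":0.085},
    {"tx":0.163,"ty":-0.435,"tz":0,"rx":0,"ry":0,"rz":9.8,"claw":0.085},
    {"tx":0.173,"ty":-0.465,"tz":-0.01,"rx":0,"ry":0,"rz":10.4,"claw":0.085},
    {"tx":0.178,"ty":-0.479,"tz":-0.02,"rx":0,"ry":0,"rz":10.6,"claw":0.085}
  ]
}}

```text
clock: 1.35
eef_pos: [455.1, 105.6, 211.2]
tool_rot: [-3.14, 0.0, -2.659]
force: [0.2, 0.2, 0.1]
width: 84.9
```

{"api": "apply_moves", "payload": {
  "increments": [
    {"tx":0,"ty":0,"tz":0,"rx":0,"ry":0,"rz":0,"claw":0.085},
    {"tx":0,"ty":0,"tz":0,"rx":0,"ry":0,"rz":0,"claw":0.085}
  ]
}}

```text
clock: 1.55
eef_pos: [453.9, 110.1, 211.3]
tool_rot: [3.141, -0.0, -2.656]
force: [-0.2, 0.3, 0.4]
width: 84.7
```

```bash
python3 - <<'E'
from h import *
s=read_state();print(s["qpos"].round(2),s["eef_pos"],s["tool_rot"],s["clock"])
c=calibration("wrist");print(c);im=get_image("wrist");save("w2",im)
print(proj(c,(454,109,77)))
E
```

```text
[-0.17  0.4  -0.17  2.03  0.1   0.72  1.65] [453.8612394  110.07276071 211.31865039] [ 3.14077909e+00 -3.26285054e-04 -2.65593111e+00] 1.55
{'camera_matrix': array([[418.20803195,   0.        , 327.25463071],
       [  0.        , 418.20803195, 236.26300559],
       [  0.        ,   0.        ,   1.        ]]), 'origin': array([397.72651276,  79.14763464, 355.02387495]), 'attitude': array([-2.65118798e-01, -1.93684714e-03,  2.05656557e+00])}
[326.64856644 219.57409709]
```

View pics/w2.png

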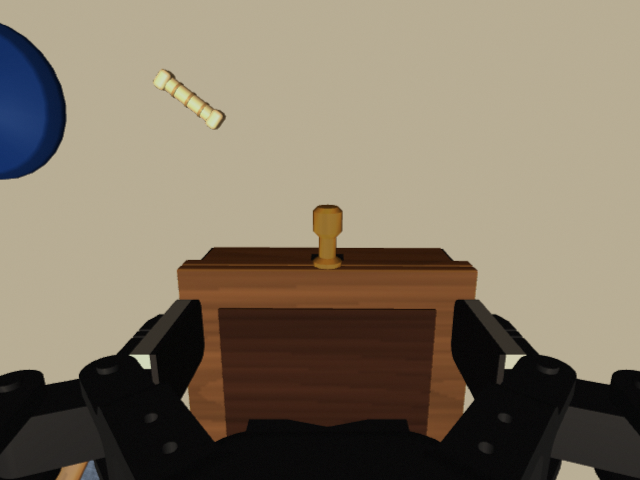

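The wrist view shows the knob head at (328,220), against a predicted (327,220). The lip edge is level at row 262, so position and yaw agree. I'll go down and pinch it.

{"api": "apply_moves", "payload": {
  "increments": [
    {"tx":0,"ty":-0.001,"tz":-0.03,"rx":0,"ry":0,"rz":0,"claw":0.06},
    {"tx":0,"ty":-0.001,"tz":-0.07,"rx":0,"ry":0,"rz":0,"claw":0.06},
    {"tx":0,"ty":-0.001,"tz":-0.11,"rx":0,"ry":0,"rz":0,"claw":0.06},
    {"tx":0,"ty":-0.001,"tz":-0.14,"rx":0,"ry":0,"rz":0,"claw":0.06},
    {"tx":0,"ty":-0.001,"tz":-0.153,"rx":0,"ry":0,"rz":0,"claw":0.06},
    {"tx":0,"ty":-0.001,"tz":-0.153,"rx":0,"ry":0,"rz":0,"claw":0.03},
    {"tx":0,"ty":-0.001,"tz":-0.153,"rx":0,"ry":0,"rz":0,"claw":0.01},
    {"tx":0,"ty":-0.001,"tz":-0.153,"rx":0,"ry":0,"rz":0,"claw":0.01},
    {"tx":0,"ty":-0.001,"tz":-0.153,"rx":0,"ry":0,"rz":0,"claw":0.01},
    {"tx":0,"ty":-0.001,"tz":-0.153,"rx":0,"ry":0,"rz":0,"claw":0.01},
    {"tx":0,"ty":-0.001,"tz":-0.153,"rx":0,"ry":0,"rz":0,"claw":0.01}
  ]
}}

```text
clock: 2.7
eef_pos: [454.5, 110.3, 59.6]
tool_rot: [3.14, 0.003, -2.654]
force: [-2.8, 4.7, 5.6]
width: 17.8
```

```bash
python3 - <<'E'
import numpy as np
r=192;th=np.linspace(0,1.8,37)
# equal-angle steps; start angle 0: knob rel = (-cos, +sin)*r
for t in th: d=r*(1-np.cos(t)); print(round(t,2),"tx %.3f ty %.3f tz %.3f"%(d*.884/1e3,d*.468/1e3,r*np.sin(t)/1e3))
E
```

```text
0.0 tx 0.000 ty 0.000 tz 0.000
0.05 tx 0.000 ty 0.000 tz 0.010
0.1 tx 0.001 ty 0.000 tz 0.019
0.15 tx 0.002 ty 0.001 tz 0.029
0.2 tx 0.003 ty 0.002 tz 0.038
0.25 tx 0.005 ty 0.003 tz 0.048
0.3 tx 0.008 ty 0.004 tz 0.057
0.35 tx 0.010 ty 0.005 tz 0.066
0.4 tx 0.013 ty 0.007 tz 0.075
0.45 tx 0.017 ty 0.009 tz 0.084
0.5 tx 0.021 ty 0.011 tz 0.092
0.55 tx 0.025 ty 0.013 tz 0.100
0.6 tx 0.030 ty 0.016 tz 0.108
0.65 tx 0.035 ty 0.018 tz 0.116
0.7 tx 0.040 ty 0.021 tz 0.124
0.75 tx 0.046 ty 0.024 tz 0.131
0.8 tx 0.051 ty 0.027 tz 0.138
0.85 tx 0.058 ty 0.031 tz 0.144
0.9 tx 0.064 ty 0.034 tz 0.150
0.95 tx 0.071 ty 0.038 tz 0.156
1.0 tx 0.078 ty 0.041 tz 0.162
1.05 tx 0.085 ty 0.045 tz 0.167
1.1 tx 0.093 ty 0.049 tz 0.171
1.15 tx 0.100 ty 0.053 tz 0.175
1.2 tx 0.108 ty 0.057 tz 0.179
1.25 tx 0.116 ty 0.062 tz 0.182
1.3 tx 0.124 ty 0.066 tz 0.185
1.35 tx 0.133 ty 0.070 tz 0.187
1.4 tx 0.141 ty 0.075 tz 0.189
1.45 tx 0.149 ty 0.079 tz 0.191
1.5 tx 0.158 ty 0.083 tz 0.192
1.55 tx 0.166 ty 0.088 tz 0.192
1.6 tx 0.175 ty 0.092 tz 0.192
1.65 tx 0.183 ty 0.097 tz 0.191
1.7 tx 0.192 ty 0.101 tz 0.190
1.75 tx 0.200 ty 0.106 tz 0.189
1.8 tx 0.208 ty 0.110 tz 0.187
```

{"api": "apply_moves", "payload": {
  "increments": [
    {"tx":0,"ty":0,"tz":0.005,"rx":0,"ry":0,"rz":0,"claw":0.005},
    {"tx":0.0,"ty":0,"tz":0.01,"rx":0,"ry":0,"rz":0,"claw":0.005},
    {"tx":0.001,"ty":0,"tz":0.019,"rx":0,"ry":0,"rz":0,"claw":0.005},
    {"tx":0.002,"ty":0.001,"tz":0.029,"rx":0,"ry":0,"rz":0,"claw":0.005},
    {"tx":0.003,"ty":0.002,"tz":0.038,"rx":0,"ry":0,"rz":0,"claw":0.005},
    {"tx":0.005,"ty":0.003,"tz":0.048,"rx":0,"ry":0,"rz":0,"claw":0.005},
    {"tx":0.008,"ty":0.004,"tz":0.057,"rx":0,"ry":0,"rz":0,"claw":0.005},
    {"tx":0.01,"ty":0.005,"tz":0.066,"rx":0,"ry":0,"rz":0,"claw":0.005},
    {"tx":0.013,"ty":0.007,"tz":0.075,"rx":0,"ry":0,"rz":0,"claw":0.005},
    {"tx":0.013,"ty":0.007,"tz":0.075,"rx":0,"ry":0,"rz":0,"claw":0.005}
  ]
}}

```text
clock: 3.7
eef_pos: [467.6, 117.1, 134.6]
tool_rot: [3.14, 0.003, -2.655]
force: [-0.1, 6.0, -4.9]
width: 17.7
```

```bash
python3 - <<'E'
from h import *
s=read_state();print(s["eef_pos"],s["force"],s["torque"])
a=get_image("side")[60:300,150:400];w=get_image("wrist")
o=np.zeros((480,800,3),np.uint8);o[:,:500]=cv2.resize(a,(500,480));o[:225,500:]=cv2.resize(w,(300,225));save("c2",o)
E
```

```text
[467.58189137 117.11329057 134.62069921] [-0.09058658  6.01246026 -4.86255994] [ 1.07813628  0.2274095  -0.01664922]
```

View pics/c2.png

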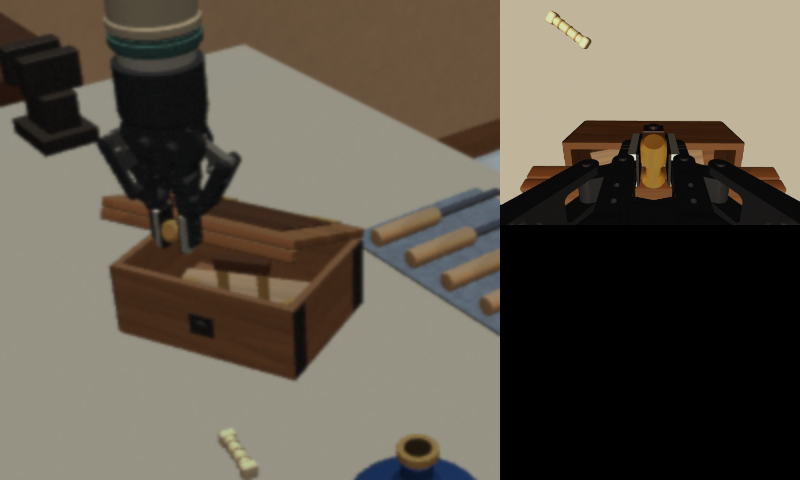

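The lid is up about 0.4 rad with the knob held between the fingers (crop (170,230)), and the knob is pivoting freely. I'll continue along the arc.

{"api": "apply_moves", "payload": {
  "increments": [
    {"tx":0.004,"ty":0.002,"tz":0.009,"rx":0,"ry":0,"rz":0,"claw":0.005},
    {"tx":0.008,"ty":0.004,"tz":0.017,"rx":0,"ry":0,"rz":0,"claw":0.005},
    {"tx":0.012,"ty":0.006,"tz":0.025,"rx":0,"ry":0,"rz":0,"claw":0.005},
    {"tx":0.017,"ty":0.009,"tz":0.033,"rx":0,"ry":0,"rz":0,"claw":0.005},
    {"tx":0.022,"ty":0.011,"tz":0.041,"rx":0,"ry":0,"rz":0,"claw":0.005},
    {"tx":0.027,"ty":0.014,"tz":0.049,"rx":0,"ry":0,"rz":0,"claw":0.005},
    {"tx":0.033,"ty":0.017,"tz":0.056,"rx":0,"ry":0,"rz":0,"claw":0.005},
    {"tx":0.038,"ty":0.02,"tz":0.063,"rx":0,"ry":0,"rz":0,"claw":0.005},
    {"tx":0.045,"ty":0.024,"tz":0.069,"rx":0,"ry":0,"rz":0,"claw":0.005},
    {"tx":0.051,"ty":0.027,"tz":0.075,"rx":0,"ry":0,"rz":0,"claw":0.005},
    {"tx":0.058,"ty":0.031,"tz":0.081,"rx":0,"ry":0,"rz":0,"claw":0.005},
    {"tx":0.065,"ty":0.034,"tz":0.087,"rx":0,"ry":0,"rz":0,"claw":0.005}
  ]
}}

```text
clock: 5.0
eef_pos: [530.3, 149.9, 220.4]
tool_rot: [3.14, -0.004, -2.655]
force: [-2.4, 5.0, -5.9]
width: 18.0
```

{"api": "apply_moves", "payload": {
  "increments": [
    {"tx":0.007,"ty":0.004,"tz":0.005,"rx":0,"ry":0,"rz":0,"claw":0.005},
    {"tx":0.015,"ty":0.008,"tz":0.009,"rx":0,"ry":0,"rz":0,"claw":0.005},
    {"tx":0.022,"ty":0.012,"tz":0.013,"rx":0,"ry":0,"rz":0,"claw":0.005},
    {"tx":0.03,"ty":0.016,"tz":0.017,"rx":0,"ry":0,"rz":0,"claw":0.005},
    {"tx":0.038,"ty":0.021,"tz":0.02,"rx":0,"ry":0,"rz":0,"claw":0.005},
    {"tx":0.046,"ty":0.025,"tz":0.023,"rx":0,"ry":0,"rz":0,"claw":0.005},
    {"tx":0.055,"ty":0.029,"tz":0.025,"rx":0,"ry":0,"rz":0,"claw":0.005},
    {"tx":0.063,"ty":0.034,"tz":0.027,"rx":0,"ry":0,"rz":0,"claw":0.005},
    {"tx":0.063,"ty":0.034,"tz":0.027,"rx":0,"ry":0,"rz":0,"claw":0.005}
  ]
}}

```text
clock: 5.9
eef_pos: [595.7, 184.0, 249.3]
tool_rot: [3.142, 0.001, -2.655]
force: [-5.0, 1.1, 6.8]
width: 17.7
```

{"api": "apply_moves", "payload": {
  "increments": [
    {"tx":0.006,"ty":0.003,"tz":0.001,"rx":0,"ry":0,"rz":0,"claw":0.005},
    {"tx":0.011,"ty":0.006,"tz":0.002,"rx":0,"ry":0,"rz":0,"claw":0.005},
    {"tx":0.017,"ty":0.009,"tz":0.003,"rx":0,"ry":0,"rz":0,"claw":0.005},
    {"tx":0.023,"ty":0.012,"tz":0.003,"rx":0,"ry":0,"rz":0,"claw":0.005},
    {"tx":0.029,"ty":0.015,"tz":0.003,"rx":0,"ry":0,"rz":0,"claw":0.005},
    {"tx":0.035,"ty":0.018,"tz":0.003,"rx":0,"ry":0,"rz":0,"claw":0.005},
    {"tx":0.041,"ty":0.021,"tz":0.002,"rx":0,"ry":0,"rz":0,"claw":0.005},
    {"tx":0.047,"ty":0.024,"tz":0.002,"rx":0,"ry":0,"rz":0,"claw":0.005},
    {"tx":0.052,"ty":0.027,"tz":0.001,"rx":0,"ry":0,"rz":0,"claw":0.005},
    {"tx":0.057,"ty":0.03,"tz":0,"rx":0,"ry":0,"rz":0,"claw":0.005},
    {"tx":0.061,"ty":0.032,"tz":-0.001,"rx":0,"ry":0,"rz":0,"claw":0.005},
    {"tx":0.061,"ty":0.032,"tz":-0.001,"rx":0,"ry":0,"rz":0,"claw":0.005}
  ]
}}

```text
clock: 7.1
eef_pos: [658.5, 216.7, 248.6]
tool_rot: [-3.141, 0.006, -2.655]
force: [-1.5, 2.8, 9.2]
width: 18.1
```

{"api": "apply_moves", "payload": {
  "increments": [
    {"tx":0.002,"ty":0.001,"tz":0,"rx":0,"ry":0,"rz":0,"claw":0.005},
    {"tx":0.004,"ty":0.002,"tz":-0.001,"rx":0,"ry":0,"rz":0,"claw":0.005},
    {"tx":0.006,"ty":0.003,"tz":-0.001,"rx":0,"ry":0,"rz":0,"claw":0.005},
    {"tx":0.008,"ty":0.004,"tz":-0.002,"rx":0,"ry":0,"rz":0,"claw":0.005},
    {"tx":0.008,"ty":0.004,"tz":-0.002,"rx":0,"ry":0,"rz":0,"claw":0.005},
    {"tx":0.008,"ty":0.004,"tz":-0.002,"rx":0,"ry":0,"rz":0,"claw":0.005}
  ]
}}

```text
clock: 7.7
eef_pos: [666.1, 220.7, 246.7]
tool_rot: [-3.142, 0.006, -2.655]
force: [-1.0, 2.9, 8.0]
width: 17.2
```

{"api": "apply_moves", "payload": {
  "increments": [
    {"tx":0.002,"ty":0.001,"tz":0,"rx":0,"ry":0,"rz":0,"claw":0.005},
    {"tx":0.004,"ty":0.002,"tz":-0.001,"rx":0,"ry":0,"rz":0,"claw":0.005},
    {"tx":0.005,"ty":0.003,"tz":-0.001,"rx":0,"ry":0,"rz":0,"claw":0.005},
    {"tx":0.005,"ty":0.003,"tz":-0.001,"rx":0,"ry":0,"rz":0,"claw":0.005}
  ]
}}

```text
clock: 8.1
eef_pos: [666.5, 220.9, 246.4]
tool_rot: [-3.141, -0.006, -2.656]
force: [-14.1, -2.8, 19.1]
width: 17.5
```

```bash
python3 - <<'E'
from h import *
s=read_state();print(s["eef_pos"],s["force"],s["torque"])
a=get_image("side")[20:260,150:400];w=get_image("wrist")
o=np.zeros((480,800,3),np.uint8);o[:,:500]=cv2.resize(a,(500,480));o[:225,500:]=cv2.resize(w,(300,225));save("c3",o)
E
```

```text
[666.49537841 220.93282304 246.43822517] [-14.1437695   -2.78198455  19.12051323] [-0.91206719  3.45724537  0.01390422]
```

View pics/c3.png

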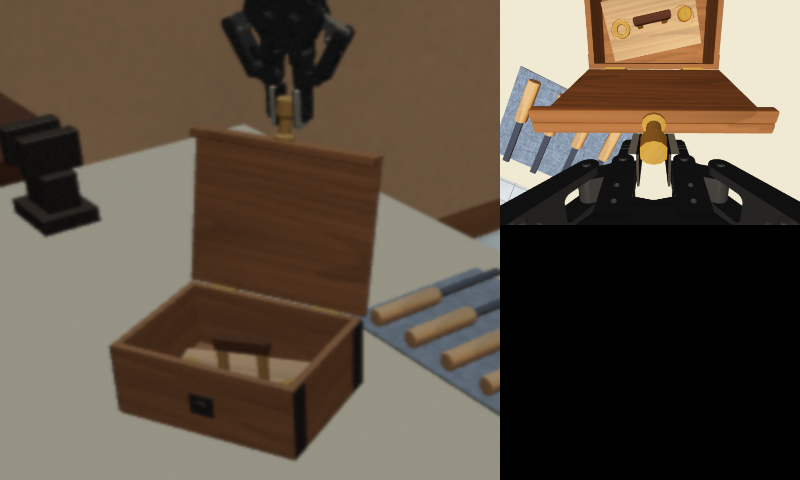

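At the stop: the force rises while the TCP no longer advances. The side crop shows the lid leaning back with the knob up. The wrist inset shows the tray with the collar on the left (620,30) and the ball on the right (685,13), turned a little relative to the chest. I'll release and rise.

{"api": "apply_moves", "payload": {
  "increments": [
    {"tx":-0.003,"ty":-0.002,"tz":0,"rx":0,"ry":0,"rz":0,"claw":0.005},
    {"tx":-0.003,"ty":-0.002,"tz":0,"rx":0,"ry":0,"rz":0,"claw":0.03},
    {"tx":-0.003,"ty":-0.002,"tz":0,"rx":0,"ry":0,"rz":0,"claw":0.05},
    {"tx":-0.003,"ty":-0.002,"tz":0,"rx":0,"ry":0,"rz":0,"claw":0.05},
    {"tx":-0.003,"ty":-0.002,"tz":0,"rx":0,"ry":0,"rz":0,"claw":0.05},
    {"tx":-0.003,"ty":-0.002,"tz":0.015,"rx":0,"ry":0,"rz":0,"claw":0.05},
    {"tx":-0.003,"ty":-0.002,"tz":0.04,"rx":0,"ry":0,"rz":0,"claw":0.05},
    {"tx":-0.003,"ty":-0.002,"tz":0.06,"rx":0,"ry":0,"rz":0,"claw":0.05},
    {"tx":-0.03,"ty":-0.015,"tz":0.065,"rx":0,"ry":0,"rz":0,"claw":0.05},
    {"tx":-0.07,"ty":-0.035,"tz":0.065,"rx":0,"ry":0,"rz":0,"claw":0.05},
    {"tx":-0.1,"ty":-0.05,"tz":0.065,"rx":0,"ry":0,"rz":0,"claw":0.05},
    {"tx":-0.11,"ty":-0.057,"tz":0.065,"rx":0,"ry":0,"rz":0,"claw":0.05}
  ]
}}

```text
clock: 9.4
eef_pos: [556.5, 163.7, 308.5]
tool_rot: [-3.141, -0.002, -2.656]
force: [1.9, 0.1, 1.2]
width: 49.9
```

{"api": "apply_moves", "payload": {
  "increments": [
    {"tx":0,"ty":0,"tz":-0.01,"rx":0,"ry":0,"rz":-1.5,"claw":0.06},
    {"tx":0,"ty":0,"tz":-0.02,"rx":0,"ry":0,"rz":-3,"claw":0.06},
    {"tx":0,"ty":0,"tz":-0.035,"rx":0,"ry":0,"rz":-4.5,"claw":0.06},
    {"tx":0,"ty":0,"tz":-0.05,"rx":0,"ry":0,"rz":-6,"claw":0.06},
    {"tx":0,"ty":0,"tz":-0.065,"rx":0,"ry":0,"rz":-7.5,"claw":0.06},
    {"tx":0,"ty":0,"tz":-0.08,"rx":0,"ry":0,"rz":-9,"claw":0.06},
    {"tx":0,"ty":0,"tz":-0.095,"rx":0,"ry":0,"rz":-10.5,"claw":0.06},
    {"tx":0,"ty":0,"tz":-0.105,"rx":0,"ry":0,"rz":-12,"claw":0.06},
    {"tx":0,"ty":0,"tz":-0.11,"rx":0,"ry":0,"rz":-13.5,"claw":0.06},
    {"tx":0,"ty":0,"tz":-0.11,"rx":0,"ry":0,"rz":-15,"claw":0.06},
    {"tx":0,"ty":0,"tz":-0.11,"rx":0,"ry":0,"rz":-16.5,"claw":0.06},
    {"tx":0,"ty":0,"tz":-0.11,"rx":0,"ry":0,"rz":-18,"claw":0.06}
  ]
}}

```text
clock: 10.6
eef_pos: [559.4, 165.3, 198.0]
tool_rot: [-3.141, 0.0, 2.052]
force: [-0.5, -0.2, 0.4]
width: 60.1
```

{"api": "apply_moves", "payload": {
  "increments": [
    {"tx":0,"ty":0,"tz":0,"rx":0,"ry":0,"rz":0,"claw":0.06},
    {"tx":0,"ty":0,"tz":0,"rx":0,"ry":0,"rz":0,"claw":0.06}
  ]
}}

```text
clock: 10.8
eef_pos: [559.2, 165.5, 198.2]
tool_rot: [-3.141, 0.0, 2.06]
force: [-0.5, -0.2, 0.9]
width: 59.8
```

```bash
python3 - <<'E'
from h import *
s=read_state();print(s["qpos"].round(2),s["eef_pos"],s["tool_rot"],s["clock"])
c=calibration("wrist");print(c);im=get_image("wrist");save("w4",im)
print(proj(c,(557,164,64)))
E
```

```text
[-0.49  0.58  0.25  1.75 -0.18  0.83  0.33] [559.24126292 165.53761404 198.16240789] [-3.14149305e+00  3.12240411e-04  2.06038031e+00] 10.8
{'camera_matrix': array([[418.20803195,   0.        , 327.25463071],
       [  0.        , 418.20803195, 236.26300559],
       [  0.        ,   0.        ,   1.        ]]), 'origin': array([530.41578126, 224.10166909, 341.81319845]), 'attitude': array([-2.64289972e-01, -1.33525961e-04,  4.89715458e-01])}
[320.14827801 222.62298442]
```

View pics/w4.png

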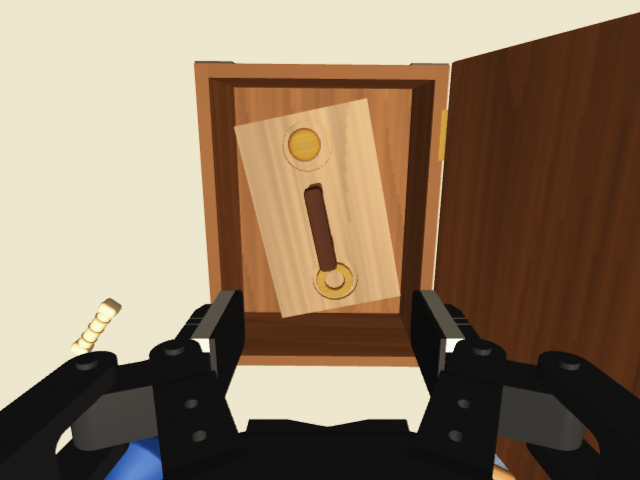

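The wrist view shows the lid open on the right. The tray's grip bar runs from (314,190) to (329,268), the ball is at (305,144) and the collar at (335,279). I'll measure the bar.

```bash
python3 - <<'E'
from h import *
im=cv2.imread("pics/w4.png");s=dict(clock=0)
K=np.array([[418.208,0,327.2546],[0,418.208,236.263],[0,0,1]])
c=dict(camera_matrix=K,origin=[530.416,224.102,341.813],attitude=[-.26429,-.000134,.489715])
g=cv2.cvtColor(im,cv2.COLOR_BGR2GRAY)[180:275,295:345]
m=((g<90)*255).astype(np.uint8)
k=max(cv2.findContours(m,0,2)[0],key=cv2.contourArea)+[295,180]
(cx,cy),_,_=r=cv2.minAreaRect(k);print(r)
b=cv2.boxPoints(r);d=sorted([(np.linalg.norm(b[i]-b[i-1]),i) for i in range(4)])
i=d[0][1];j=(i+2)%4
e=[onz(c,*((b[q]+b[q-1])/2),72) for q in(i,j)];e.sort(key=lambda p:-p[1])
v=e[0]-e[1];print("ends",e,np.linalg.norm(v),"yaw y",np.degrees(np.arctan2(v[1],v[0])),"mid",(e[0]+e[1])/2)
B,C=onz(c,305,144,29),onz(c,335,279,22);v=B-C;print("ball,collar",B,C,np.degrees(np.arctan2(v[1],v[0])),(B+C)/2)
cor=[onz(c,*p,21) for p in((235,126),(367,99),(400,296),(282,318))];print("tray ctr",np.mean(cor,0));v=cor[0]-cor[3]+cor[1]-cor[2];print(np.degrees(np.arctan2(v[1],v[0])))
E
```

```text
((319.9571228027344, 227.21182250976562), (87.86198425292969, 18.91069221496582), 78.51800537109375)
ends [array([539.22357375, 185.60343333,  72.        ]), array([576.98904643, 138.90638547,  72.        ])] 60.05701628535449 yaw y 128.96363278649818 mid [558.10631009 162.2549094   72.        ]
ball,collar [523.0356058  203.44119276  29.        ] [593.70068294 118.88132847  22.        ] 129.88486533099257 [558.36814437 161.16126061  25.5       ]
tray ctr [559.68650639 160.1079013   21.        ]
129.26917887763778
```

{"api": "apply_moves", "payload": {
  "increments": [
    {"tx":-0.001,"ty":-0.004,"tz":-0.02,"rx":0,"ry":0,"rz":1.2,"claw":0.055},
    {"tx":-0.001,"ty":-0.004,"tz":-0.05,"rx":0,"ry":0,"rz":2.24,"claw":0.05},
    {"tx":-0.001,"ty":-0.004,"tz":-0.085,"rx":0,"ry":0,"rz":2.24,"claw":0.05},
    {"tx":-0.001,"ty":-0.004,"tz":-0.115,"rx":0,"ry":0,"rz":2.24,"claw":0.05},
    {"tx":-0.001,"ty":-0.004,"tz":-0.138,"rx":0,"ry":0,"rz":2.24,"claw":0.05},
    {"tx":-0.001,"ty":-0.004,"tz":-0.15,"rx":0,"ry":0,"rz":2.24,"claw":0.05},
    {"tx":-0.001,"ty":-0.004,"tz":-0.154,"rx":0,"ry":0,"rz":2.24,"claw":0.05},
    {"tx":-0.001,"ty":-0.004,"tz":-0.154,"rx":0,"ry":0,"rz":2.24,"claw":0.05},
    {"tx":-0.001,"ty":-0.004,"tz":-0.154,"rx":0,"ry":0,"rz":2.24,"claw":0.05}
  ]
}}

```text
clock: 11.75
eef_pos: [559.1, 161.7, 45.4]
tool_rot: [3.14, 0.001, 2.253]
force: [0.0, 0.2, -0.1]
width: 50.0
```

{"api": "apply_moves", "payload": {
  "increments": [
    {"tx":0,"ty":0,"tz":0,"rx":0,"ry":0,"rz":0,"claw":0.04},
    {"tx":0,"ty":0,"tz":0,"rx":0,"ry":0,"rz":0,"claw":0.03},
    {"tx":0,"ty":0,"tz":0,"rx":0,"ry":0,"rz":0,"claw":0.024},
    {"tx":0,"ty":0,"tz":0,"rx":0,"ry":0,"rz":0,"claw":0.019},
    {"tx":0,"ty":0,"tz":0,"rx":0,"ry":0,"rz":0,"claw":0.015},
    {"tx":0,"ty":0,"tz":0,"rx":0,"ry":0,"rz":0,"claw":0.011},
    {"tx":0,"ty":0,"tz":0,"rx":0,"ry":0,"rz":0,"claw":0.007},
    {"tx":0,"ty":0,"tz":0,"rx":0,"ry":0,"rz":0,"claw":0.003},
    {"tx":0,"ty":0,"tz":0,"rx":0,"ry":0,"rz":0,"claw":0.003},
    {"tx":0,"ty":0,"tz":0,"rx":0,"ry":0,"rz":0,"claw":0.003}
  ]
}}

```text
clock: 12.75
eef_pos: [557.7, 161.1, 44.5]
tool_rot: [-3.141, -0.0, 2.252]
force: [-2.7, -2.2, 5.1]
width: 10.7
```

{"api": "apply_moves", "payload": {
  "increments": [
    {"tx":0,"ty":0,"tz":0.001,"rx":0,"ry":0,"rz":0,"claw":0.003},
    {"tx":0,"ty":0,"tz":0.003,"rx":0,"ry":0,"rz":0,"claw":0.003},
    {"tx":0,"ty":0,"tz":0.005,"rx":0,"ry":0,"rz":-0.1,"claw":0.003},
    {"tx":0,"ty":0,"tz":0.008,"rx":0,"ry":0,"rz":-0.3,"claw":0.003},
    {"tx":0,"ty":0,"tz":0.012,"rx":0,"ry":0,"rz":-0.55,"claw":0.003},
    {"tx":0,"ty":0,"tz":0.016,"rx":0,"ry":0,"rz":-0.85,"claw":0.003},
    {"tx":0,"ty":0,"tz":0.02,"rx":0,"ry":0,"rz":-1.15,"claw":0.003},
    {"tx":0,"ty":0,"tz":0.024,"rx":0,"ry":0,"rz":-1.45,"claw":0.003},
    {"tx":0,"ty":0,"tz":0.028,"rx":0,"ry":0,"rz":-1.75,"claw":0.003},
    {"tx":0,"ty":0,"tz":0.031,"rx":0,"ry":0,"rz":-2.0,"claw":0.003},
    {"tx":0,"ty":0,"tz":0.033,"rx":0,"ry":0,"rz":-2.15,"claw":0.003},
    {"tx":0,"ty":0,"tz":0.034,"rx":0,"ry":0,"rz":-2.2,"claw":0.003}
  ]
}}

```text
clock: 13.95
eef_pos: [558.2, 161.5, 78.5]
tool_rot: [3.141, 0.0, 2.06]
force: [1.2, -0.9, -3.3]
width: 10.6
```

```bash
python3 - <<'E'
from h import *
s=read_state();print(s["eef_pos"],s["tool_rot"],s["force"],s["torque"])
save("w5",get_image("wrist"))
E
```

```text
[558.18415018 161.54222996  78.53281985] [3.14136483e+00 3.78296579e-05 2.05997992e+00] [ 1.2308209  -0.94986614 -3.27598655] [-0.03663972  0.02425546 -0.0202519 ]
```

View pics/w5.png

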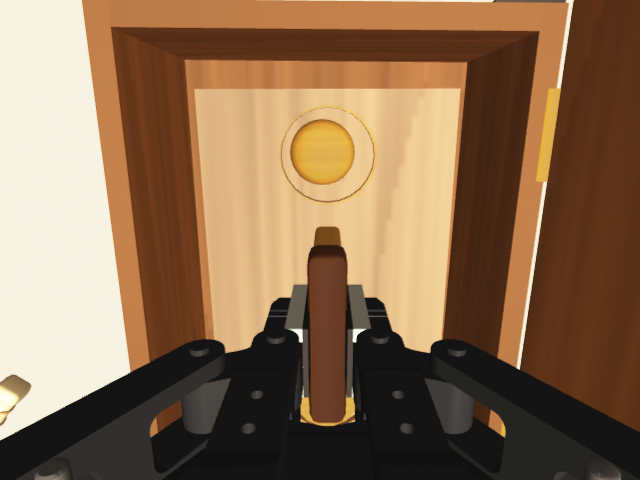

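The wrist view shows the tray held, square to the chest and clear of all walls. The ball is in its pocket at (323,152). I'll lift straight up.

{"api": "apply_moves", "payload": {
  "increments": [
    {"tx":0,"ty":0,"tz":0.002,"rx":0,"ry":0,"rz":0,"claw":0.003},
    {"tx":0,"ty":0,"tz":0.006,"rx":0,"ry":0,"rz":0,"claw":0.003},
    {"tx":0,"ty":0,"tz":0.012,"rx":0,"ry":0,"rz":0,"claw":0.003},
    {"tx":0,"ty":0,"tz":0.02,"rx":0,"ry":0,"rz":0,"claw":0.003},
    {"tx":0,"ty":0,"tz":0.03,"rx":0,"ry":0,"rz":0,"claw":0.003},
    {"tx":0,"ty":0,"tz":0.041,"rx":0,"ry":0,"rz":0,"claw":0.003},
    {"tx":0,"ty":0,"tz":0.052,"rx":0,"ry":0,"rz":0,"claw":0.003},
    {"tx":0,"ty":0,"tz":0.063,"rx":0,"ry":0,"rz":0,"claw":0.003},
    {"tx":0,"ty":0,"tz":0.074,"rx":0,"ry":0,"rz":0,"claw":0.003},
    {"tx":0,"ty":0,"tz":0.085,"rx":0,"ry":0,"rz":0,"claw":0.003},
    {"tx":0,"ty":0,"tz":0.095,"rx":0,"ry":0,"rz":0,"claw":0.003},
    {"tx":0,"ty":0,"tz":0.103,"rx":0,"ry":0,"rz":0,"claw":0.003}
  ]
}}

```text
clock: 15.2
eef_pos: [558.3, 161.5, 182.3]
tool_rot: [3.141, 0.0, 2.061]
force: [-0.4, -0.6, -3.7]
width: 11.2
```

{"api": "apply_moves", "payload": {
  "increments": [
    {"tx":0,"ty":0,"tz":0.006,"rx":0,"ry":0,"rz":0,"claw":0.003},
    {"tx":0,"ty":0,"tz":0.01,"rx":0,"ry":0,"rz":0,"claw":0.003},
    {"tx":0,"ty":0,"tz":0.013,"rx":0,"ry":0,"rz":0,"claw":0.003},
    {"tx":0,"ty":0,"tz":0.015,"rx":0,"ry":0,"rz":0,"claw":0.003},
    {"tx":0,"ty":0,"tz":0.015,"rx":0,"ry":0,"rz":0,"claw":0.003},
    {"tx":0,"ty":0,"tz":0.015,"rx":0,"ry":0,"rz":0,"claw":0.003}
  ]
}}

```text
clock: 15.8
eef_pos: [558.0, 161.4, 196.1]
tool_rot: [-3.141, -0.0, 2.061]
force: [0.7, 0.5, -3.5]
width: 10.9
```

```bash
python3 - <<'E'
from h import *
s=read_state();print(s["eef_pos"],s["tool_rot"],s["force"],s["torque"])
w=get_image("wrist");a=get_image("side")
o=np.zeros((480,800,3),np.uint8);o[:240,:320]=cv2.resize(w,(320,240));o[:480,320:]=cv2.resize(a[0:400,80:480],(480,480));save("c6",o)
E
```

```text
[557.97121179 161.42039284 196.0576886 ] [-3.14110662e+00 -1.07521117e-04  2.06051822e+00] [ 0.73697494  0.45948701 -3.48518882] [-0.05858124 -0.04852752  0.03201692]
```

View pics/c6.png

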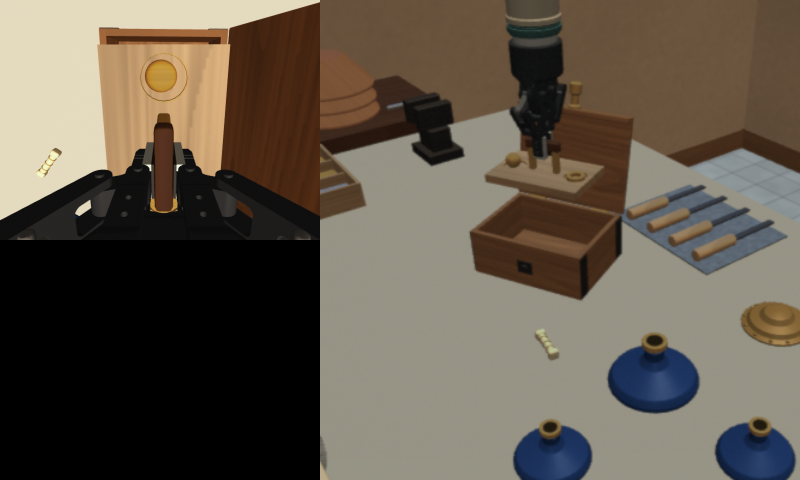

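The tray is level above the open chest, with the ball and collar both seated and the lid on its stop. I'll carry it across gently.

{"api": "apply_moves", "payload": {
  "increments": [
    {"tx":0,"ty":-0.002,"tz":0,"rx":0,"ry":0,"rz":0,"claw":0.003},
    {"tx":0,"ty":-0.006,"tz":0,"rx":0,"ry":0,"rz":0,"claw":0.003},
    {"tx":-0.001,"ty":-0.012,"tz":0,"rx":0,"ry":0,"rz":0,"claw":0.003},
    {"tx":-0.001,"ty":-0.02,"tz":0,"rx":0,"ry":0,"rz":0,"claw":0.003},
    {"tx":-0.002,"ty":-0.03,"tz":0,"rx":0,"ry":0,"rz":0,"claw":0.003},
    {"tx":-0.002,"ty":-0.042,"tz":0,"rx":0,"ry":0,"rz":0,"claw":0.003},
    {"tx":-0.003,"ty":-0.056,"tz":0,"rx":0,"ry":0,"rz":0,"claw":0.003},
    {"tx":-0.004,"ty":-0.071,"tz":0,"rx":0,"ry":0,"rz":0,"claw":0.003},
    {"tx":-0.005,"ty":-0.086,"tz":0,"rx":0,"ry":0,"rz":0,"claw":0.003},
    {"tx":-0.006,"ty":-0.101,"tz":0,"rx":0,"ry":0,"rz":0,"claw":0.003},
    {"tx":-0.007,"ty":-0.116,"tz":0,"rx":0,"ry":0,"rz":0,"claw":0.003},
    {"tx":-0.008,"ty":-0.131,"tz":0,"rx":0,"ry":0,"rz":0,"claw":0.003}
  ]
}}

```text
clock: 17.1
eef_pos: [550.0, 29.1, 196.3]
tool_rot: [3.142, 0.0, 2.06]
force: [0.3, 0.4, -4.1]
width: 11.2
```

{"api": "apply_moves", "payload": {
  "increments": [
    {"tx":-0.001,"ty":-0.015,"tz":0,"rx":0,"ry":0,"rz":0,"claw":0.003},
    {"tx":-0.002,"ty":-0.03,"tz":0,"rx":0,"ry":0,"rz":0,"claw":0.003},
    {"tx":-0.003,"ty":-0.045,"tz":0,"rx":0,"ry":0,"rz":0,"claw":0.003},
    {"tx":-0.004,"ty":-0.06,"tz":0,"rx":0,"ry":0,"rz":0,"claw":0.003},
    {"tx":-0.005,"ty":-0.075,"tz":0,"rx":0,"ry":0,"rz":0,"claw":0.003},
    {"tx":-0.005,"ty":-0.09,"tz":0,"rx":0,"ry":0,"rz":0,"claw":0.003},
    {"tx":-0.006,"ty":-0.105,"tz":0,"rx":0,"ry":0,"rz":0,"claw":0.003},
    {"tx":-0.007,"ty":-0.12,"tz":0,"rx":0,"ry":0,"rz":0,"claw":0.003},
    {"tx":-0.008,"ty":-0.135,"tz":0,"rx":0,"ry":0,"rz":0,"claw":0.003},
    {"tx":-0.009,"ty":-0.15,"tz":0,"rx":0,"ry":0,"rz":0,"claw":0.003},
    {"tx":-0.01,"ty":-0.165,"tz":0,"rx":0,"ry":0,"rz":0,"claw":0.003},
    {"tx":-0.01,"ty":-0.179,"tz":0,"rx":0,"ry":0,"rz":0,"claw":0.003}
  ]
}}

```text
clock: 18.3
eef_pos: [539.9, -150.0, 196.3]
tool_rot: [-3.141, 0.0, 2.06]
force: [0.1, 0.2, -3.5]
width: 11.1
```

{"api": "apply_moves", "payload": {
  "increments": [
    {"tx":-0.001,"ty":-0.013,"tz":0,"rx":0,"ry":0,"rz":0,"claw":0.003},
    {"tx":-0.002,"ty":-0.025,"tz":0,"rx":0,"ry":0,"rz":0,"claw":0.003},
    {"tx":-0.002,"ty":-0.036,"tz":0,"rx":0,"ry":0,"rz":0,"claw":0.003},
    {"tx":-0.003,"ty":-0.046,"tz":0,"rx":0,"ry":0,"rz":0,"claw":0.003},
    {"tx":-0.003,"ty":-0.054,"tz":0,"rx":0,"ry":0,"rz":0,"claw":0.003},
    {"tx":-0.004,"ty":-0.06,"tz":0,"rx":0,"ry":0,"rz":0,"claw":0.003},
    {"tx":-0.004,"ty":-0.065,"tz":0,"rx":0,"ry":0,"rz":0,"claw":0.003},
    {"tx":-0.004,"ty":-0.068,"tz":0,"rx":0,"ry":0,"rz":0,"claw":0.003},
    {"tx":-0.004,"ty":-0.069,"tz":0,"rx":0,"ry":0,"rz":0,"claw":0.003},
    {"tx":-0.004,"ty":-0.069,"tz":0,"rx":0,"ry":0,"rz":0,"claw":0.003},
    {"tx":-0.004,"ty":-0.069,"tz":0,"rx":0,"ry":0,"rz":0,"claw":0.003}
  ]
}}

```text
clock: 19.4
eef_pos: [536.2, -217.1, 196.3]
tool_rot: [3.141, -0.0, 2.061]
force: [0.4, 0.9, -3.4]
width: 10.7
```

```bash
python3 - <<'E'
from h import *
s=read_state();print(s["eef_pos"],s["tool_rot"],s["force"],s["torque"],s["width"])
c=calibration("wrist");w=get_image("wrist");a=get_image("side");t=get_image("top");save("wf",w);save("sf",a);save("tf",t)
g=s["eef_pos"];y=np.array([-.469,.883]);bx=g[:2]+54*y;z=g[2]+19.5-56+21
print("exp ball",bx,z,"wrist px",proj(c,[*bx,z]),"side px",proj(calibration("side"),[*bx,z]),"top",proj(calibration("top"),[*bx,z]),"neck side",proj(calibration("side"),[510.7,-170,70]))
o=np.zeros((600,800,3),np.uint8);o[:300,:400]=cv2.resize(w,(400,300));o[300:,:400]=cv2.resize(t,(400,300));o[:600,400:]=cv2.resize(a[40:440,200:467],(400,600));save("c7",o)
E
```

```text
[ 536.22416806 -217.07095495  196.30576714] [ 3.14145231e+00 -3.45100513e-04  2.06112259e+00] [ 0.37626507  0.93959416 -3.41833481] [-0.04552534 -0.05420707  0.007705  ] 10.710194827778531
exp ball [ 510.89816806 -169.38895495] 180.80576714190735 wrist px [321.80408557 154.284997  ] side px [361.91483101 224.53596773] top [375.91784151 234.870056  ] neck side [359.80623703 284.13163743]
```

View pics/c7.png

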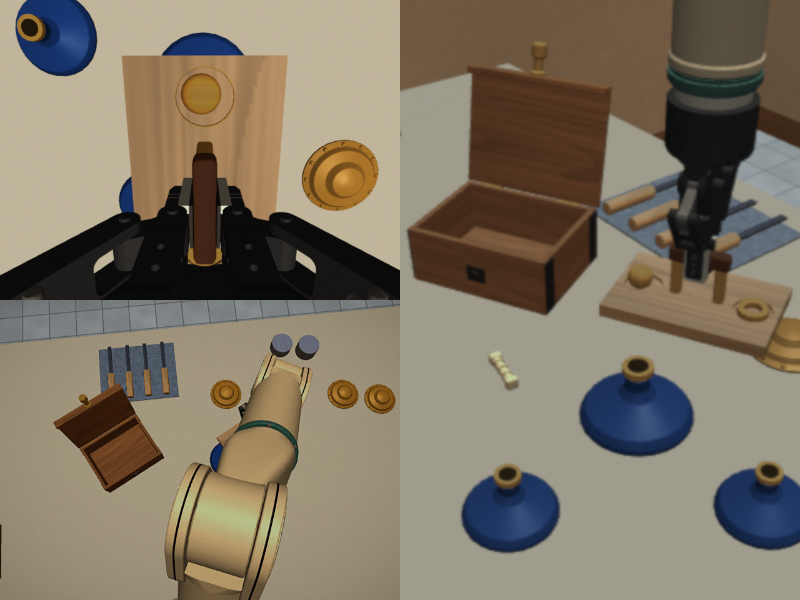

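In the side view the ball is at (360,223) and the neck at (359,285), each within 2 px of prediction. Ball and collar are seated, the lid is open and the bystanders are in place. I'll hand in.

```bash
python3 -c "
from h import *
s=read_state();print(s['clock'],abs(s['qd']).max(),s['eef_pos']);print(finish_job())"
```

```text
19.55 0.001964667166304952 [ 536.2047603  -217.18662277  196.31943136]
the job is handed in; nothing more can be done
None
```

The chest lid is open on its stop, and the gripper is holding the tray still and level with the ball above the neck of the largest blue lamp base. I handed the job in at 19.6 s of the 64 s allowed. The system gives no verdict, so I can't confirm the pass.

**What I did:** I pinched the knob and swung the lid slowly along its arc. The stop showed as a rise in force with no further travel, and I let go there. The tray sat about 11° askew and nearly touching the chest walls, so I squared it up while lifting it out. I then carried it across gently.

**Last checks:**
- **Ball over neck:** the estimated horizontal offset is about 1 mm. In the side view, ball and neck were each within 2 px of where I predicted.
- **Height:** the tray's underside is about 90 mm above the neck.
- **Stillness and level:** the tool is level within 0.001 rad and the joints are still (under 0.002 rad/s).
- **Grip:** the gripper carries about 3.4 N, which fits the weight of the loaded tray.
- **Rest of the scene:** the ball and collar are in their pockets and the lid is open. The lamp base, rosette and toggle looked unmoved. The arm blocked the top camera's view of the cup, so I did not re-check it, but nothing passed near it.

**Disagreement:** the measured finger opening read 1–2 mm smaller than the stated sizes (about 17.7 mm on the 20 mm knob head and 10.7 mm on the 12 mm bar). Both grips held.

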